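# Clamp the pine block in the quick-action clamp

## Robot

A 6-joint arm with a two-finger parallel gripper is mounted at the origin on a cart in front of the work surface, level with it; the furniture and walls round the work are solid. World frame = base frame: x ahead of the robot, y to its left, z up, the work surface at z = 0. Lengths are in m, angles in rad, forces in N, time in s.
With the tool pointing down it reaches from about 0.4 to 0.825 m from the base axis. Payload 7 kg.
Tool frame: the origin (TCP) lies midway between the tips of the shut fingers; the grasp point (between the pads) lies manip.tcp_to_grasp behind it (manip.tcp_to_grasp is the distance from the TCP to the grasp point, in m); z points along the fingers, y is the line along which they close (so a half turn about z gives the same grasp; the last joint's range is limited). The gripper opens to 85 mm and grips with 20 to 120 N. Pads are 22 mm wide; open, the fingers measure 114 mm over their backs; the gripper's body (76 mm by 85 mm) begins 54 mm behind the grasp point. The pads swing forward as they close: fully open they stand 13 mm farther back than shut.
Start: joints at [1.426, 0.359, 0.012, 0, -1.224, -0.288], TCP at [0.283, 0.613, 0.231] pointing down, gripper open.
Joint ranges: [-3.07, 3.07], [-1.43, 2.12], [-1.02, 1.25], [-3.03, 1.67], [-3.05, -0], [-3.03, 3.03]. Speed limits (rad/s): [2.39, 2.39, 3.01, 3.14, 3.14, 3.14].

## Interface

Orientations are given as [roll, pitch, yaw] about the fixed x, y, z axes, in that order (R = Rz(yaw) Ry(pitch) Rx(roll)).
In Python, from bench import manip, imaging gives the robot as it stands.
- The arm moves only by the tool move_arm, never from a script. Its argument "motion" is a list of rows, each a list of 6 numbers: the shift along the tool's x, y, z in mm, then the turn, a rotation vector about the tool's x, y, z in rad. A call has exactly 8 rows; each row shifts and turns the commanded pose from where the row before left it, along the tool's axes as they then stand; what a row does not reach is not made up. A row lasts 1/8 s, in which the tool goes at most 62.5 mm and 10.7 degrees, less where a joint would pass 70% of its speed; a pose out of reach is approached as far as the arm can. A call is refused whole if a number of a shift passes 62.5 or a number of a turn 0.188, either way. A call with a gripper value outside its range is refused whole. "fingers" is the finger opening in mm, from 0 to 85.4, set as the call begins (left out, the last holds). The fingers move at their own pace and stop on an object; "grip_force" is the grip in N (left out, the last holds). Time passes only in rows, so rows that do not move let the fingers close, or fill a call up. It gives the time, the measured TCP pose, the force, the opening and the grip force at its end, in the units of the state.
- manip.get_state(): the state, without advancing time (a new reading comes with each control period).
- imaging.get_image(name): name is "side" or "top" or "wrist"; returns the picture (420x560x3 uint8, blue, green, red); there is no depth.
- imaging.camera_info(name): a dict with "fx", "fy", "cx", "cy" (pixels), "cam_to_world" (4x4, takes a point from camera to world coordinates). Camera axes: x right, y down, z forward; pixel columns grow to the right and rows downward; lengths in m; the calibration is good to about 2 mm. A picture is of the moment at which its call begins: read the wrist's pose just before it. camera_info takes no time and is no camera call; for the wrist camera it gives the pose at the moment of the call.
- manip.job_done(): hands the job in; it is judged then, once.
The state is a dict: "time_s": time; "joint_pos": joint angles; "joint_vel": joint speeds; "joint_efforts": joint torques, N m; "tcp_pos": TCP position; "ee_rot": TCP orientation; "ft_force": force on the tool from outside, world axes, zero at the start; "ft_torque": the same for the moment, N m; "finger_gap": finger opening in m; "gripper_force": force on a finger pad.
Only numpy, scipy, OpenCV 4.12 (cv2) and the standard library are available. Lean on these libraries where they do the work, as an engineer would, in place of code of your own. Each camera call takes 0.05 s, during which the arm holds its last target. There are 200 camera calls.

## Task

Run the sliding jaw of the quick-action clamp up until the pine block is gently but properly nipped against the anvil of the fixed jaw, without crushing the soft wood. Then push the over-centre lever forward past its middle so that it snaps over and the block is held clamped, and leave the spanner beside the clamp where it lies.

Things in the scene. Friction and masses are not known exactly. Their poses are not given: they have to be found in the camera images.
- clamp_bed: aluminium bed of the clamp, 300 x 130 x 12 mm, fixed on 4 mm rubber feet. Origin under its centre on the bench top; its x axis runs along the bed from the open push end (x = -150 mm) to the fixed jaw (x = +150 mm), y to the left of that, z up. Bed top at z = 16 mm; everything on it stays below z = 76 mm. The bed lies at a different place and heading each time
- fixed_jaw: dark steel jaw block at the far end of the bed, 30 x 100 x 44 mm, fixed, axes as the bed; origin under its centre on the bed top. A steel anvil screw with a round pad, 30 mm across, stands out of its -x face on the middle line, 18 mm above the bed top; the pad's face is 6 to 38 mm in front of the jaw's face, set differently each time and NOT reported: look or feel for it
- pine_block: plain pine offcut, 45 x 135 x 32 mm, loose, under 0.3 kg, flat on the bed between the jaws, its length across the bed. Origin in the middle of its underside, x along its 45 mm width. It starts clear of both jaws, up to 0.08 rad askew; the sliding jaw pushes it along and squares it. Pressing it on the fixed jaw with more than 22 N marks it
- carriage (a joint): travel of the sliding jaw (carriage) along the bed's +x, m, 0 to 0.100. At value c its jaw face (90 mm wide, 40 mm high) is at bed x = -20 mm + c. It stays where it is left: a steady drag of about 7 N has to be overcome to slide it; the drag is a little uneven, so check that it no longer advances when pushed with about 12 N
- push_plate (a point): middle of the rear face of the carriage's upright push plate (60 mm wide across the bed, from 1 to 45 mm above the bed top), 84 mm behind the jaw face and 23 mm above the bed top; push here towards bed +x. The space behind it is free
- jaw_face (a point): middle of the sliding jaw's face, 18 mm above the bed top. A round sprung nose in it is flush while the lever is open; the thrown lever drives it out 5.5 mm, with 1.2 N plus 0.6 N per mm by which the block holds it back, so the jaw face must be within about 2 mm of the nipped block for a proper grip
- lever (a joint): angle of the over-centre lever, rad: 0 open (leaning 0.55 rad back from the bed's +y), 1.10 closed (0.55 rad forward of +y); level, clockwise from above. A spring drives it from its middle, 0.55, to either end. Starting it takes about 5 N at the grip towards bed +x, less towards the middle; past about 0.65 it snaps over by itself and stays at its stop
- lever_pivot (a point): pivot axis of the lever, on the carriage 50 mm behind the jaw face on the middle line, 52 mm above the bed top, at the lever's mid height
- lever_grip (a point): point on the lever's black round grip (13 mm thick, from 50 to 82 mm from the pivot) 66 mm from the pivot, 52 mm above the bed top (68 mm above the bench). Beside the carriage, which is 66 mm wide here (90 mm at the jaw face), there is free space below and behind the grip down to the bed
- spanner: steel adjustable spanner, 42 x 188 x 11 mm, loose on the bench right of the clamp (bystander), origin under its middle
Things that resemble listed ones, but are neither listed nor needed, are in the scene too. Of the things that look like the pine_block, the smallest one is meant.

How it is judged:
By the outcome, as a careful person would: the job done as asked, in the order asked, and still so for the second after the job is handed in, with the robot touching nothing.
It also fails if it takes over 54 s, if anything falls off the work surface, if the arm or the gripper's body presses on something with over 40 N, if the wrist force passes 120 N, or if a joint passes its speed limit or range.

## Working session

There is one attempt and no reset: what is moved stays moved. The work goes in short steps, Python scripts to look and compute and a tool call to move; the robot and the scene stay as the last step left them, time stands still between calls to the robot, and variables do not carry over. Pictures are saved under pics/ and viewed, at most 10 in all, crops included, and the job is handed in when it is done.

Besides the shell and the picture viewer there is one more tool, called after "Call:" as name(argument=value, ...), one argument or row to a line, values as JSON. move_arm: Moves the arm, as the interface text tells. Its arguments: {"type":"object","properties":{"motion":{"type":"array","items":{"type":"array","items":{"type":"number"}}},"fingers":{"type":"number"},"grip_force":{"type":"number"}},"required":["motion"]}

```bash
mkdir -p pics; ls; python3 - <<'E'
from bench import manip, imaging
import cv2
for n in ("top","side"):
    cv2.imwrite(f"pics/{n}0.png",imaging.get_image(n)); i=imaging.camera_info(n); print(n,i["fx"],i["cx"],i["cy"]);print(i["cam_to_world"])
s=manip.get_state();print(s["tcp_pos"],s["ee_rot"],s["time_s"],s["ft_force"],manip.tcp_to_grasp)
E
```

```text
pics
top 389.59962272383814 281.17175790532986 211.1311094092279
[[-0.0254384  -0.98351029  0.17905415  0.29009312]
 [-0.99967358  0.02460187 -0.0068912   0.43173684]
 [ 0.0023725  -0.17917101 -0.98381508  1.18887121]
 [ 0.          0.          0.          1.        ]]
side 405.2852693532189 277.9421790849579 213.2103771141745
[[ 0.99980789 -0.01577925  0.01162724  0.49044229]
 [-0.0190276  -0.63899849  0.76897261 -0.31896006]
 [-0.00470402 -0.76904613 -0.63917598  0.68966143]
 [ 0.          0.          0.          1.        ]]
[0.28294482 0.61234976 0.23044296] [ 3.14007765e+00 -1.74472697e-04 -4.32856583e-01] 0.1 [ 0.30534802 -1.05007699  0.4475137 ] 0.0187
```

View pics/top0.png

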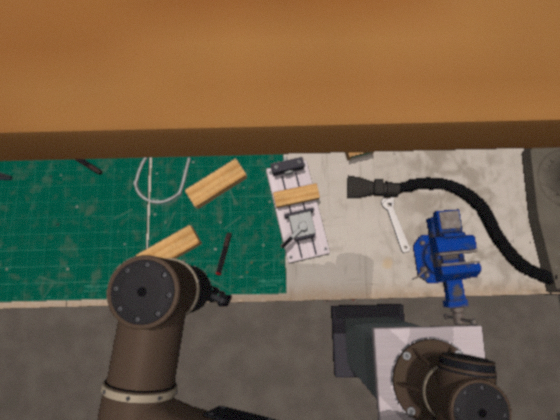

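View pics/side0.png

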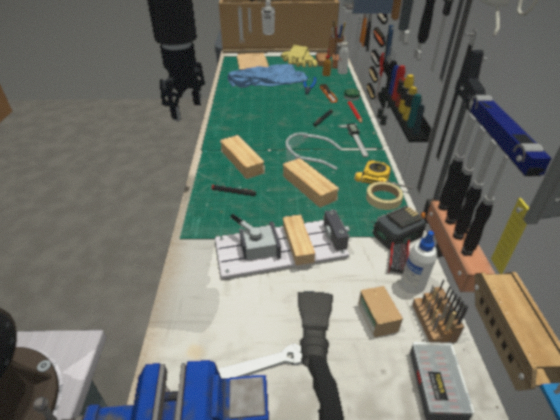

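The top view shows the clamp bed at about (297,210), with the fixed jaw at (287,166), the block at (297,194), the carriage at (302,225) and the lever grip at (287,242). The spanner is at (397,225). I'll enlarge both views to measure.

```bash
python3 - <<'E'
import cv2,numpy as np
a=cv2.imread("pics/top0.png")[148:268,240:345];b=cv2.imread("pics/side0.png")[200:285,205:360]
a=cv2.resize(a,None,fx=5,fy=5,interpolation=cv2.INTER_CUBIC);b=cv2.resize(b,None,fx=5,fy=5,interpolation=cv2.INTER_CUBIC)
cv2.imwrite("pics/top1.png",a);cv2.imwrite("pics/side1.png",b);print(a.shape,b.shape)
E
```

```text
(600, 525, 3) (425, 775, 3)
```

View pics/top1.png

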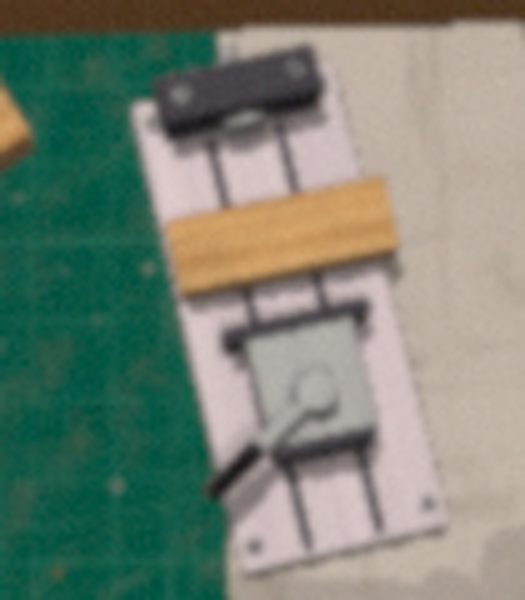

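View pics/side1.png

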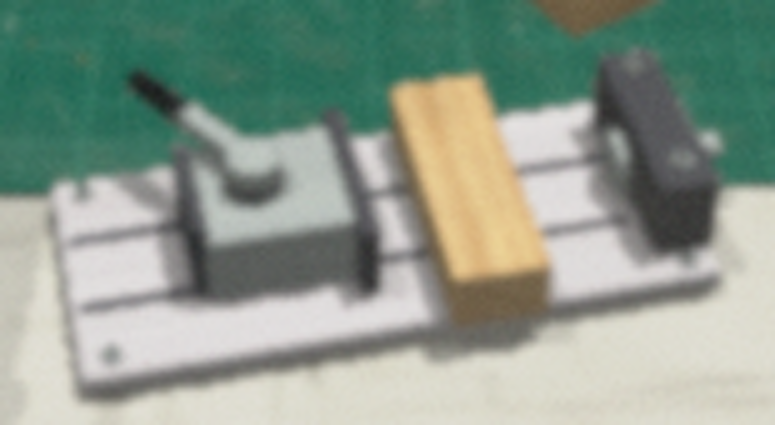

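The enlargements show these crop positions. Top: bed corners at (245,570), (447,522) and (135,103), hub (318,390), grip middle (240,471). Side: bed corners at (52,185), (83,382) and (718,275), grip middle (158,93), hub (250,172). Next I fit the bed pose.

```bash
cat > h.py <<'E'
import numpy as np
from bench import manip, imaging
from scipy.optimize import least_squares
def proj(name,P):
    i=imaging.camera_info(name);T=np.linalg.inv(i["cam_to_world"]);q=T[:3,:3]@np.asarray(P)+T[:3,3]
    return np.array([i["fx"]*q[0]/q[2]+i["cx"],i["fy"]*q[1]/q[2]+i["cy"]])
OFF={"top":(240,148),"side":(205,200)}
def full(n,p): return (np.array(p)+.5)/5-.5+OFF[n]
def tri(a,b,guess=(.6,.4,.05)):
    return least_squares(lambda P:np.r_[proj("top",P)-full("top",a),proj("side",P)-full("side",b)],guess)
def b2w(pose,p):
    x,y,t=pose;c,s=np.cos(t),np.sin(t);return np.array([x+c*p[0]-s*p[1],y+s*p[0]+c*p[1],p[2]])
E
python3 - <<'E'
from h import *
for n,a,b in [("grip",(240,471),(158,93)),("hub",(318,385),(252,170)),("c-+",(245,568),(52,185)),("c--",(447,518),(83,380)),("blk near L/top",(398,250),(548,268)),("jaw top -x,-y corner",(322,92),(716,185)),("pad",(243,120),(618,150)),("blk lefttop back",(165,222),(483,76))]:
    r=tri(a,b);print(n,r.x.round(4),"res px",np.abs(r.fun).max().round(2))
obs=[("top",(-.15,.065,.016),(245,568)),("top",(-.15,-.065,.016),(447,518)),("top",(.15,.065,.016),(135,103)),
("side",(-.15,.065,.016),(52,185)),("side",(-.15,-.065,.016),(83,380)),("side",(.15,-.065,.016),(718,272))]
a=.55
g=(-.07-.066*np.sin(a),.066*np.cos(a),.068)
obs+=[("top",g,(240,471)),("side",g,(158,93))]
r=least_squares(lambda q:np.concatenate([proj(n,b2w(q,p))-full(n,c) for n,p,c in obs]),(.6,.4,.2))
print(r.x,r.fun.reshape(-1,2).round(2))
for p in [(-.104,0,.039),g,(-.07,0,.068)]: print(b2w(r.x,p))
E
```

```text
grip [0.4033 0.4077 0.0724] res px 0.01
hub [0.4501 0.3603 0.0664] res px 0.98
c-+ [0.3492 0.4048 0.0176] res px 0.54
c-- [0.3751 0.2822 0.0142] res px 0.87
blk near L/top [0.5652 0.311  0.0445] res px 9.16
jaw top -x,-y corner [0.6503 0.3521 0.0561] res px 5.49
pad [0.6214 0.3991 0.0394] res px 0.04
blk lefttop back [0.5587 0.4482 0.0454] res px 0.43
[0.50990707 0.37368256 0.1945586 ] [[-1.09  0.26]
 [ 0.72  0.76]
 [-0.32 -1.11]
 [ 1.05 -0.64]
 [ 0.6  -0.23]
 [ 3.07  0.18]
 [-0.29  2.53]
 [-2.71  1.2 ]]
[0.40786923 0.35357588 0.039     ]
[0.39650303 0.40868476 0.068     ]
[0.44122775 0.36014922 0.068     ]
```

Call:
move_arm(
  motion=[
    [0,0,0,0,0,-0.157],
    [0,0,0,0,0,-0.157],
    [0,0,0,0,0,-0.157],
    [0,0,0,0,0,-0.157],
    [6,60,0,0,0,0],
    [6,60,0,0,0,0],
    [6,60,0,0,0,0],
    [6,60,0,0,0,0],
  ],
  fingers=0,
)

```text
time_s: 1.1
tcp_pos: [0.3534, 0.3799, 0.231]
ee_rot: [3.141, 0.0, 0.196]
ft_force: [0.8, -0.2, 0.1]
finger_gap: -0.0001
gripper_force: 0.0
```

```bash
python3 - <<'E'
from h import *
import cv2
s=manip.get_state();i=imaging.camera_info("wrist");cv2.imwrite("pics/w0.png",imaging.get_image("wrist"))
print(s["tcp_pos"],s["ee_rot"],s["joint_pos"],s["time_s"]);print(i)
E
```

```text
[0.35335263 0.37988007 0.23101203] [3.14120971e+00 2.68270251e-04 1.95536411e-01] [ 1.20022024e+00  1.01113051e-01 -3.28293660e-01 -2.31165538e-05
 -1.14185671e+00  5.66122167e-01] 1.1
{'fx': 299.54296077533485, 'fy': 299.54296077533485, 'cx': 277.32617689157536, 'cy': 215.45414001247624, 'cam_to_world': array([[ 1.94975295e-01, -9.46855866e-01, -2.55829247e-01,
         4.17861025e-01],
       [-9.80808097e-01, -1.88137357e-01, -5.11840922e-02,
         3.92427183e-01],
       [ 3.32919548e-04,  2.60899030e-01, -9.65366037e-01,
         3.73414610e-01],
       [ 0.00000000e+00,  0.00000000e+00,  0.00000000e+00,
         1.00000000e+00]])}
```

View pics/w0.png

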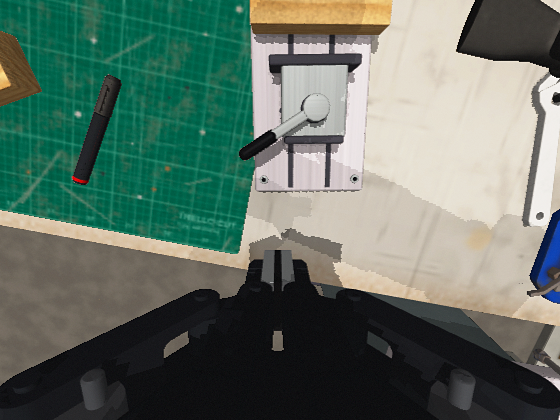

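The wrist view shows the bed push-end corners at (257,191) and (362,190), and the push plate's rear top edge from (286,143) to (345,142). The hub is at (316,107), the grip middle is at (258,146), and the bed's left edge meets the block at (254,35).

```bash
cat >> h.py <<'E'
def ray(i,uv,z):
    d=np.array([(uv[0]-i["cx"])/i["fx"],(uv[1]-i["cy"])/i["fy"],1]);T=i["cam_to_world"];d=T[:3,:3]@d;o=T[:3,3]
    return o+d*(z-o[2])/d[2]
E
python3 - <<'E'
from h import *
i=imaging.camera_info("wrist")
L=ray(i,(257,191),.016);R=ray(i,(362,190),.016);L2=ray(i,(253.5,36),.016);R2=ray(i,(369,36),.016)
for n,p in zip("L R L2 R2".split(),(L,R,L2,R2)):print(n,p.round(4))
print("width",np.linalg.norm(L-R),"yaw",np.arctan2(*(L2-L)[[1,0]]),np.arctan2(*(R2-R)[[1,0]]),np.arctan2(*(L-R)[[1,0]])-np.pi/2)
t=.198;m=(L+R)/2;e=np.array([np.cos(t),np.sin(t),0]);l=np.array([-np.sin(t),np.cos(t),0])
for n,uv,z in [("plateL",(286,143),.061),("plateR",(345,142),.061),("hub",(316,107),.072),("grip",(258,146),.068),("jawL top rear",(269,69),.056),("tcp",None,0)]:
    p=ray(i,uv,z) if uv else manip.get_state()["tcp_pos"]; print(n,p.round(4),"bed x,y",round((p-m)@e-.15,4),round((p-m)@l,4))
# grip height: wrist vs side/top rays
import itertools
def o(uv,i):
    a=ray(i,uv,0.);b=ray(i,uv,.1);return a,(b-a)
W=o((258,146),i)
for n,uv in(("side",full("side",(158,93))),("top",full("top",(240,471)))):
    S=o(uv,imaging.camera_info(n)); A=np.c_[W[1],-S[1]];k=np.linalg.lstsq(A,S[0]-W[0],rcond=None)[0];print(n,(W[0]+k[0]*W[1]).round(4),(S[0]+k[1]*S[1]).round(4))
E
```

```text
L [0.3484 0.3975 0.016 ]
R [0.3741 0.2731 0.016 ]
L2 [0.5122 0.4305 0.016 ]
R2 [0.536  0.3099 0.016 ]
width 0.12699602976993773 yaw 0.1988696263106252 0.2236801184890029 0.20375748106229197
plateL [0.4114 0.3759 0.061 ] bed x,y -0.0928 0.03
plateR [0.424  0.3174 0.061 ] bed x,y -0.092 -0.0298
hub [0.4498 0.355  0.072 ] bed x,y -0.0593 0.0019
grip [0.4034 0.4029 0.068 ] bed x,y -0.0954 0.058
jawL top rear [0.4765 0.4059 0.056 ] bed x,y -0.0231 0.0466
tcp [0.3536 0.3741 0.2312] bed x,y -0.1499 0.0396
side [0.4038 0.4024 0.0769] [0.4039 0.4025 0.0769]
top [0.4029 0.4035 0.0576] [0.4048 0.4074 0.0577]
```

Call:
move_arm(
  motion=[
    [0,20,10,0,0,0],
    [0,20,10,0,0,0],
    [0,0,40,0,0,0],
    [0,0,40,0,0,0],
    [0,0,40,0,0,0],
    [0,0,30,0,0,0],
    [0,0,24,0,0,0],
    [0,0,0,0,0,0],
  ],
)

```text
time_s: 2.15
tcp_pos: [0.3602, 0.341, 0.0354]
ee_rot: [3.138, 0.003, 0.195]
ft_force: [-0.5, 0.4, -0.2]
finger_gap: -0.0001
gripper_force: 0.0
```

Call:
move_arm(
  motion=[
    [8,0,0,0,0,0],
    [10,0,0,0,0,0],
    [10,0,0,0,0,0],
    [5,0,0,0,0,0],
    [3,0,0,0,0,0],
    [3,0,0,0,0,0],
    [3,0,0,0,0,0],
    [3,0,0,0,0,0],
  ],
)

```text
time_s: 3.15
tcp_pos: [0.4052, 0.3515, 0.0373]
ee_rot: [3.142, 0.0, 0.195]
ft_force: [-0.1, 0.3, 0.3]
finger_gap: -0.0003
gripper_force: 0.0
```

Call:
move_arm(
  motion=[
    [2,0,0,0,0,0],
    [2,0,0,0,0,0],
    [2,0,0,0,0,0],
    [2,0,0,0,0,0],
    [2,0,0,0,0,0],
    [2,0,0,0,0,0],
    [2,0,0,0,0,0],
    [2,0,0,0,0,0],
  ],
)

```text
time_s: 4.15
tcp_pos: [0.4198, 0.3545, 0.0373]
ee_rot: [3.141, 0.001, 0.195]
ft_force: [-7.9, 1.2, 4.4]
finger_gap: -0.0004
gripper_force: 3.5
```

Call:
move_arm(
  motion=[
    [3,0,0,0,0,0],
    [3,0,0,0,0,0],
    [3,0,0,0,0,0],
    [3,0,0,0,0,0],
    [3,0,0,0,0,0],
    [3,0,0,0,0,0],
    [2,0,0,0,0,0],
    [2,0,0,0,0,0],
  ],
)

```text
time_s: 5.15
tcp_pos: [0.4412, 0.3589, 0.0373]
ee_rot: [-3.142, 0.001, 0.195]
ft_force: [-7.5, 1.0, 4.7]
finger_gap: -0.0002
gripper_force: 3.9
```

```bash
python3 - <<'E'
from h import *
import cv2
s=manip.get_state();print(s["tcp_pos"],s["ft_force"])
a=imaging.get_image("side")[190:285,205:360];b=imaging.get_image("wrist")
a=cv2.resize(a,(775,475),interpolation=cv2.INTER_CUBIC);cv2.imwrite("pics/m.png",a);cv2.imwrite("pics/m2.png",b)
E
```

```text
[0.44122311 0.35891221 0.03729932] [-7.4646432   1.04001723  4.67924907]
```

View pics/m2.png

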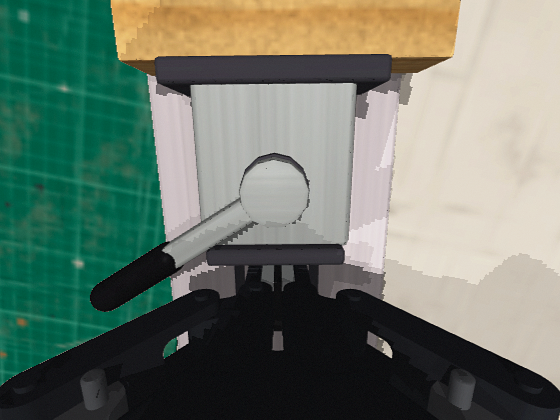

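The jaw top edge (row 56) is now at the block, and the plate's rear top edge is at row 263. I'll work out where these sit on the bed, plus the anvil pad from the first top and side pictures.

```bash
python3 - <<'E'
from h import *
t=.198;m=np.array([.36125,.3353,0]);e=np.array([np.cos(t),np.sin(t),0]);l=np.array([-np.sin(t),np.cos(t),0])
B=lambda p:((p-m)@e*1-.15).round(4)
i=imaging.camera_info("wrist")
print("plate rear",B(ray(i,(277,264),.061)),"jaw front top",B(ray(i,(277,56),.056)))
it=imaging.camera_info("top");s=imaging.camera_info("side")
for uv in ((243,135),(243,115),(240,106)): print("pad top rim",uv,B(ray(it,full("top",uv),.049)),B(ray(it,full("top",uv),.034)))
print("jaw face top edge", B(ray(it,full("top",(243,108)),.06)), B(ray(it,full("top",(175,135)),.016)))
for uv in ((605,150),(630,150)): print("side pad",B(ray(s,full("side",uv),.034)))
E
```

```text
plate rear -0.0546 jaw front top 0.0274
pad top rim (243, 135) 0.1059 0.1099
pad top rim (243, 115) 0.1181 0.1223
pad top rim (240, 106) 0.124 0.1283
jaw face top edge 0.1193 0.1241
side pad 0.1136
side pad 0.1254
```

View pics/m.png

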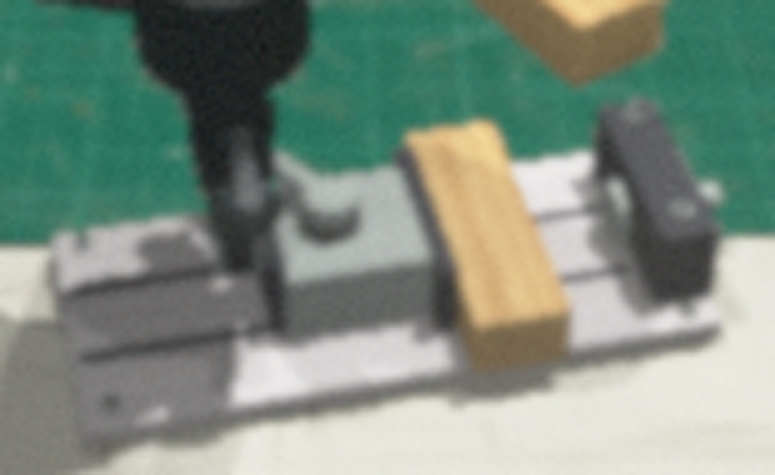

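The block now rides on the sliding jaw, with about 30 to 40 mm still to go to the pad.

Call:
move_arm(
  motion=[
    [3,0,0,0,0,0],
    [3,0,0,0,0,0],
    [3,0,0,0,0,0],
    [3,0,0,0,0,0],
    [3,0,0,0,0,0],
    [3,0,0,0,0,0],
    [2,0,0,0,0,0],
    [2,0,0,0,0,0],
  ],
)

```text
time_s: 6.25
tcp_pos: [0.4627, 0.3634, 0.0373]
ee_rot: [-3.141, 0.001, 0.195]
ft_force: [-8.3, 1.4, 4.0]
finger_gap: 0.0004
gripper_force: 3.9
```

Call:
move_arm(
  motion=[
    [0.7,0,0,0,0,0],
    [0.7,0,0,0,0,0],
    [0.7,0,0,0,0,0],
    [0.7,0,0,0,0,0],
    [0.7,0,0,0,0,0],
    [0.7,0,0,0,0,0],
    [0.7,0,0,0,0,0],
    [0.7,0,0,0,0,0],
  ],
)

```text
time_s: 7.25
tcp_pos: [0.4682, 0.3645, 0.0373]
ee_rot: [-3.141, 0.001, 0.195]
ft_force: [-7.2, 3.1, 4.1]
finger_gap: 0.0003
gripper_force: 3.9
```

Call:
move_arm(
  motion=[
    [0.4,0,0,0,0,0],
    [0.4,0,0,0,0,0],
    [0.4,0,0,0,0,0],
    [0.4,0,0,0,0,0],
    [0.4,0,0,0,0,0],
    [0.4,0,0,0,0,0],
    [0.4,0,0,0,0,0],
    [0.4,0,0,0,0,0],
  ],
)

```text
time_s: 8.25
tcp_pos: [0.4713, 0.3651, 0.0373]
ee_rot: [-3.141, 0.001, 0.195]
ft_force: [-8.3, 3.1, 3.3]
finger_gap: 0.0003
gripper_force: 3.9
```

```bash
python3 - <<'E'
from h import *
import cv2
a=imaging.get_image("top")[148:208,240:345];b=imaging.get_image("side")[200:270,265:360]
a=cv2.resize(a,(630,360),interpolation=cv2.INTER_CUBIC);b=cv2.resize(b,(326,240),interpolation=cv2.INTER_CUBIC)
c=np.zeros((600,630,3),np.uint8);c[:360]=a;c[360:,:326]=b;cv2.imwrite("pics/n.png",c)
E
```

```text
(no output)
```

View pics/n.png

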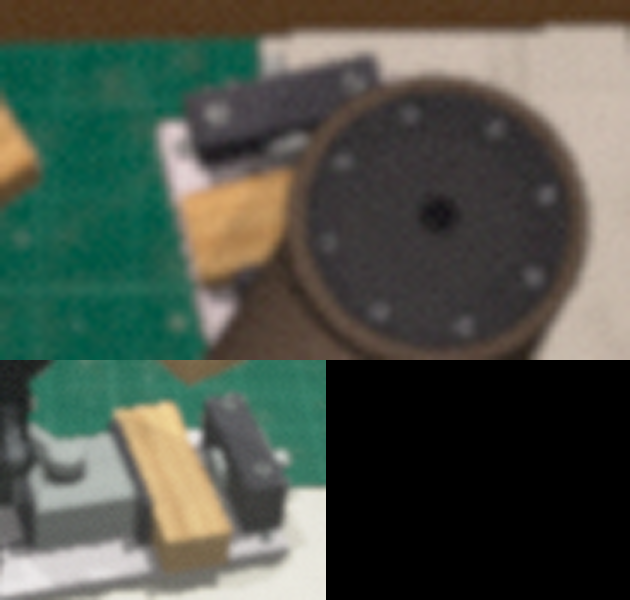

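The pad's lower rim at (290,152) is roughly 5 to 10 mm from the block edge at (290,170). Continuing slowly.

Call:
move_arm(
  motion=[
    [0.4,0,0,0,0,0],
    [0.4,0,0,0,0,0],
    [0.4,0,0,0,0,0],
    [0.4,0,0,0,0,0],
    [0.4,0,0,0,0,0],
    [0.4,0,0,0,0,0],
    [0.4,0,0,0,0,0],
    [0.4,0,0,0,0,0],
  ],
)

```text
time_s: 9.35
tcp_pos: [0.4744, 0.3658, 0.0373]
ee_rot: [-3.141, 0.001, 0.196]
ft_force: [-8.4, 2.8, 4.2]
finger_gap: -0.0
gripper_force: 3.8
```

Call:
move_arm(
  motion=[
    [0.3,0,0,0,0,0],
    [0.3,0,0,0,0,0],
    [0.3,0,0,0,0,0],
    [0.3,0,0,0,0,0],
    [0.3,0,0,0,0,0],
    [0.3,0,0,0,0,0],
    [0.3,0,0,0,0,0],
    [0.3,0,0,0,0,0],
  ],
)

```text
time_s: 10.35
tcp_pos: [0.4768, 0.3663, 0.0373]
ee_rot: [-3.141, 0.001, 0.195]
ft_force: [-8.6, 3.3, 3.7]
finger_gap: -0.0001
gripper_force: 3.8
```

Call:
move_arm(
  motion=[
    [0.3,0,0,0,0,0],
    [0.3,0,0,0,0,0],
    [0.3,0,0,0,0,0],
    [0.3,0,0,0,0,0],
    [0.3,0,0,0,0,0],
    [0.3,0,0,0,0,0],
    [0.3,0,0,0,0,0],
    [0.3,0,0,0,0,0],
  ],
)

```text
time_s: 11.35
tcp_pos: [0.4791, 0.3668, 0.0373]
ee_rot: [-3.141, 0.001, 0.196]
ft_force: [-8.0, 3.3, 3.4]
finger_gap: -0.0004
gripper_force: 3.8
```

Call:
move_arm(
  motion=[
    [0.25,0,0,0,0,0],
    [0.25,0,0,0,0,0],
    [0.25,0,0,0,0,0],
    [0.25,0,0,0,0,0],
    [0.25,0,0,0,0,0],
    [0.25,0,0,0,0,0],
    [0.25,0,0,0,0,0],
    [0.25,0,0,0,0,0],
  ],
)

```text
time_s: 12.35
tcp_pos: [0.4811, 0.3672, 0.0373]
ee_rot: [-3.141, 0.001, 0.196]
ft_force: [-7.9, 2.7, 3.5]
finger_gap: -0.0002
gripper_force: 3.8
```

Call:
move_arm(
  motion=[
    [0.25,0,0,0,0,0],
    [0.25,0,0,0,0,0],
    [0.25,0,0,0,0,0],
    [0.25,0,0,0,0,0],
    [0.25,0,0,0,0,0],
    [0.25,0,0,0,0,0],
    [0.25,0,0,0,0,0],
    [0.25,0,0,0,0,0],
  ],
)

```text
time_s: 13.35
tcp_pos: [0.4816, 0.3672, 0.0373]
ee_rot: [-3.142, 0.003, 0.195]
ft_force: [-16.8, 3.8, 9.3]
finger_gap: 0.0001
gripper_force: 8.0
```

It stopped advancing at about 17 N of push, which puts roughly 10 N on the block. I'll retreat, then move beside and behind the lever grip.

Call:
move_arm(
  motion=[
    [-2,0,0,0,0,0],
    [-5,0,0,0,0,0],
    [-12,0,0,0,0,0],
    [-13,0,0,0,0,0],
    [0,-16,-3,0,0,0],
    [0,-20,-4,0,0,0],
    [0,-20,-4,0,0,0],
    [0,0,0,0,0,0],
  ],
)

```text
time_s: 14.35
tcp_pos: [0.442, 0.4184, 0.0487]
ee_rot: [-3.141, -0.001, 0.197]
ft_force: [0.9, -0.7, 0.3]
finger_gap: 0.0
gripper_force: 0.0
```

```bash
python3 - <<'E'
from h import *
import cv2
t=.198;m=np.array([.36125,.3353,0]);e=np.array([np.cos(t),np.sin(t),0]);l=np.array([-np.sin(t),np.cos(t),0])
p=manip.get_state()["tcp_pos"];print((p-m)@e-.15,(p-m)@l,p[2])
cv2.imwrite("pics/w3.png",imaging.get_image("wrist"))
E
```

```text
-0.054448960729678406 0.06554757856860566 0.04869709016154686
```

View pics/w3.png

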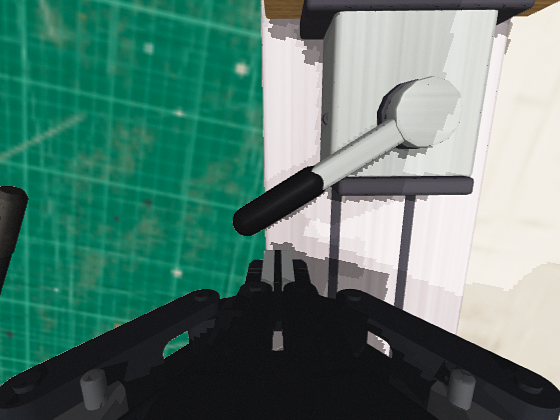

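The grip spans (245,222) to (320,180), centred ahead of the fingers at column 278. Now pushing forward.

Call:
move_arm(
  motion=[
    [5,3,0,0,0,0],
    [5,0,0,0,0,0],
    [5,0,0,0,0,0],
    [5,0,0,0,0,0],
    [4,0,0,0,0,0],
    [4,0,0,0,0,0],
    [4,0,0,0,0,0],
    [4,0,0,0,0,0],
  ],
)

```text
time_s: 15.4
tcp_pos: [0.477, 0.4195, 0.0478]
ee_rot: [3.141, 0.002, 0.195]
ft_force: [-7.1, -0.0, 1.7]
finger_gap: -0.0002
gripper_force: 2.8
```

Call:
move_arm(
  motion=[
    [4,0,0,0,0,0],
    [4,0,0,0,0,0],
    [3,0,0,0,0,0],
    [3,0,0,0,0,0],
    [3,0,0,0,0,0],
    [3,0,0,0,0,0],
    [3,0,0,0,0,0],
    [0,0,0,0,0,0],
  ],
)

```text
time_s: 16.4
tcp_pos: [0.5012, 0.4242, 0.0484]
ee_rot: [3.142, -0.0, 0.195]
ft_force: [0.3, -0.9, -0.9]
finger_gap: -0.0002
gripper_force: 0.0
```

```bash
python3 - <<'E'
from h import *
import cv2
t=.198;m=np.array([.36125,.3353,0]);e=np.array([np.cos(t),np.sin(t),0]);l=np.array([-np.sin(t),np.cos(t),0])
p=manip.get_state()["tcp_pos"];print((p-m)@e-.15,(p-m)@l,p[2])
cv2.imwrite("pics/w4.png",imaging.get_image("wrist"))
E
```

```text
0.004724155458667528 0.059654240559056035 0.04839322282331833
```

View pics/w4.png

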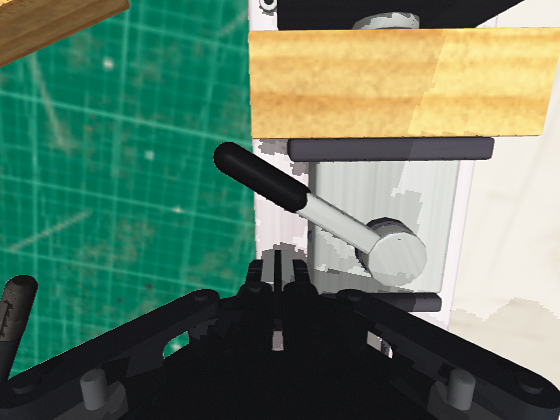

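The lever lies forward at its stop, from hub (395,255) to tip (225,150). The block sits between the jaw and the pad at (388,20). I'll back off and lift clear.

Call:
move_arm(
  motion=[
    [-10,0,0,0,0,0],
    [-25,0,0,0,0,0],
    [-25,0,0,0,0,0],
    [0,0,-30,0,0,0],
    [0,0,-40,0,0,0],
    [0,0,-40,0,0,0],
    [0,0,-20,0,0,0],
    [0,0,0,0,0,0],
  ],
)

```text
time_s: 17.45
tcp_pos: [0.4417, 0.4133, 0.1803]
ee_rot: [-3.139, -0.003, 0.196]
ft_force: [0.3, 0.7, -0.6]
finger_gap: 0.0
gripper_force: 0.0
```

```bash
python3 -c "
from bench import manip
s=manip.get_state();print(s['tcp_pos'],s['ft_force'],s['time_s']);print(manip.job_done())"
```

```text
[0.44169028 0.41334671 0.18032522] [ 0.33824383  0.66984047 -0.56930238] 17.45
the job is handed in; nothing more can be done
None
```

The job is handed in at 17.5 s: the block is nipped against the anvil (pushed to about 17 N, roughly 10 N of it on the wood), the lever has snapped over to its closed stop, and the spanner was not touched.

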